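Open the lightener tub and put the bowl on the scale

ROBOT

A 6-joint arm with a two-finger parallel gripper is mounted at the origin on the work surface. World frame = base frame: x ahead of the robot, y to its left, z up, the work surface at z = 0. Lengths are in m, angles in rad, forces in N, time in s.
With the tool pointing down it reaches from about 0.3 to 0.875 m from the base axis. Payload 6.4 kg.
Tool frame: the origin (TCP) lies on the front face of the gripper's body, between the roots of the fingers; the fingertips stand 73 mm ahead of it and the grasp point (between the pads) lies ctrl.pinch_z ahead of it (ctrl.pinch_z is the distance from the TCP to the grasp point, in m); z points along the fingers, x is the direction in which the jaws open and shut, and the axes are right-handed (so a half turn about z gives the same grasp; the last joint's range is limited). The gripper opens to 85 mm and grips with 20 to 120 N. Pads are 22 mm wide; open, the fingers measure 114 mm over their backs; the gripper's body (76 mm by 85 mm) begins 54 mm behind the grasp point. The pads swing forward as they close: fully open they stand 13 mm farther back than shut.
Start: joints at [1.002, 0.181, 1.607, -0, 1.354, -0.206], TCP at [0.204, 0.538, 0.304] pointing down, gripper open.
Joint ranges: [-2.99, 2.99], [-0.89, 2.07], [0.3, 2.58], [-1.14, 4.28], [0, 2.63], [-3.12, 3.12]. Speed limits (rad/s): [2.57, 2.57, 3.01, 3.14, 3.14, 3.14].

INTERFACE

Orientations are given as a unit quaternion [w, x, y, z].
In Python, from bench import ctrl gives the robot as it stands.
- The arm moves only by the tool move_arm, never from a script. Its argument "rows" is text: rows parted by semicolons, each of 7 numbers parted by spaces: the shift along the tool's x, y, z in cm, then the turn, a rotation vector about the tool's x, y, z in degrees, then the opening, from 0 (shut) to 1 (fully open). In form: x y z rx ry rz grip; .... A call has 1 to 20 rows; each row shifts and turns the commanded pose from where the row before left it, along the tool's axes as they then stand; what a row does not reach is not made up. A row lasts 1/10 s, in which the tool goes at most 50 mm and 8.59 degrees, less where a joint would pass 70% of its speed; a pose out of reach is approached as far as the arm can. A call with a gripper value outside its range is refused whole. The fingers move at their own pace and stop on an object; the grip force is fixed at half the most. Time passes only in rows, so rows that do not move let the fingers close. It gives the time, the measured TCP pose, the force and the opening at its end, in the units of the state.
- ctrl.get_obs(): the state, without advancing time (a new reading comes with each control period).
- ctrl.camera(name): name is "side" or "top"; returns a dict with "color" (384x512x3 uint8, blue, green, red), "fx", "fy", "cx", "cy" (pixels), "k1" (the pictures are not rectified: a ray, as slopes to the right and down, at radius r is drawn at 1 + k1 r^2 times it, then the intrinsics apply), "rvec" (rotation vector, rad) and "tvec" (3), from world to camera coordinates, as OpenCV has them. Camera axes: x right, y down, z forward; pixel columns grow to the right and rows downward; lengths in m; the calibration is good to about 2 mm. A picture is of the moment at which its call begins. There is no depth.
- ctrl.hand_in(): hands the job in, once; it reports no verdict.
Trained networks look in the newest picture that a camera, given by its name, has taken for a name from the list of things; names that differ only in an ending like _2 or _b are one class to them, and where a whole thing is asked for, a point or a joint stands for the part that bears it (a point fixed in the world has none). Each returns a list of dicts, best first, with "confidence" (0 to 1); they miss things now and then, are a little off and sometimes report something else, mostly with a low value. They report only what shows in the picture. A call takes as long as a camera call. They do not tell look-alikes from the thing itself.
- ctrl.look_for(camera, query): "bbox" ([left, top, right, bottom] in pixels, round what is visible of it).
- ctrl.trace(camera, query): "region" (384x512 bool, what is visible of it) and "bbox" ([left, top, right, bottom] in pixels, round what is visible of it).
The state is a dict: "time_s": time; "q": joint angles; "dq": joint speeds; "joint_efforts": joint torques, N m; "eef_pos": TCP position; "eef_rot": TCP orientation; "wrist_force": force on the tool from outside, world axes, zero at the start; "torque": the same for the moment, N m; "opening": opening from 0.0 (shut) to 1.0 (fully open).
Only numpy, scipy, OpenCV 4.12 (cv2) and the standard library are available. Lean on these libraries where they do the work, as an engineer would, in place of code of your own. Each camera call takes 0.05 s, during which the arm holds its last target.

TASK

Get the salon desk ready for weighing out lightener: unscrew the round lid of the tub that stands in the caddy - it is on tight and takes several twists, regripping between them - without pulling the tub up out of its well, and lay the lid flat in the service tray, top side up. Set the tint bowl upright on the middle of the scale's steel plate. Put lid and bowl down gently, without letting them drop, and leave the water bottle, the carton and the brush where they are.

Things in the scene. Friction and masses are not known exactly. Their poses are not given: they have to be found in the camera images.
- lid_mid (a point): the tub's screw lid: grey ribbed plastic, round, 62 mm across, 32 mm high, 45 g; this point is its centre, 16 mm above its lower edge; z points out of its closed top, x turns with it. Right-hand thread: counter-clockwise from above opens; it rises 16 mm per full turn and is free after 240 degrees from its tight start, to be lifted straight up. Tight (about 0.3 Nm) for the first 30 degrees
- tub: the tub: white plastic, 84 mm square, 105 mm high to its flat shoulder; a round neck 44 mm across carries the lid, whose lower edge starts 3 mm above the shoulder. About 0.75 kg, loose in the caddy's well with 2 mm play each side: it cannot turn but can be lifted. Origin: centre of its underside, z up
- mouth (a point): centre of the tub's mouth, on its silver foil seal, 136 mm above the tub's underside and just under the lid's top; z is the axis of neck and thread. The thread has 2 mm of play up and down, so a loosened lid sits up to 2 mm lower than its turn gives. Let go, the lid stays at the angle it was left at; free of the thread it rests loosely on the neck
- well (a point): centre of the floor of the caddy's tub well, 4 mm above the desk. The caddy is a fixed black plastic holder, 191 mm along its x, 98 mm along its y, 55 mm high; the tub's well is at its -x end; the other well, centred 93 mm along +x from this point, is filled with cartons on end up to 72 mm above the desk
- tray_in (a point): centre of the inner floor of the service tray, 4 mm above the desk: a fixed, shallow, black, open tray, 150 mm along its x by 180 mm along its y outside, walls 4 mm thick and 18 mm high above the desk
- bowl_rim (a point): the tint bowl: black plastic, 0.15 kg, 66 mm high, foot 84 mm across, widening to an upright lip 8 mm thick and 12 mm high, 120 mm across outside, 104 mm inside. A flat handle, 48 mm wide, 6 mm thick, sticks out level along its +x to 120 mm from the centre, 60 mm above the foot. This point: centre of the mouth at the top of the rim, 66 mm above the underside; z up
- scale_plate (a point): centre of the top of the scale's steel plate, 30 mm above the desk. The plate is 130 mm square; the scale is a fixed, low, white case, 190 mm along its x by 150 mm along its y, with its display on the -x side of the plate
- water: bystander: green water bottle, 66 mm across, 200 mm high, standing; origin at the centre of its underside
- carton: bystander: silver tube carton lying on the desk, 150 mm along its x, 42 mm wide and high; origin at the centre of its underside
- brush: bystander: tint brush lying flat on the desk, about 210 mm along its x, 45 mm wide at the head (+x), 12 mm high; origin on the desk near its middle
Not all that is in view belongs to the job. There is more than one size of the part that bears lid_mid; the job needs the smallest.

How it is judged:
By the outcome, as a careful person would: the job done as asked, in the order asked, and still so for the second after the job is handed in, with the robot touching nothing.
It also fails if it takes over 67 s, if anything falls off the work surface, if the arm or the gripper's body presses on something with over 40 N, if the wrist force passes 120 N, or if a joint passes its speed limit or range.

## Working session

There is one attempt and no reset: what is moved stays moved. The work goes in short steps, Python scripts to look and compute and a tool call to move; the robot and the scene stay as the last step left them, time stands still between calls to the robot, and variables do not carry over. Pictures are saved under pics/ and viewed, and the job is handed in when it is done.

Besides the shell and the picture viewer there is one more tool, called as name(argument=value, ...) on one line, values as JSON. move_arm: Moves the arm, as the interface text tells. Its arguments: {"type":"object","properties":{"rows":{"type":"string"}},"required":["rows"]}

```bash
ls; mkdir -p pics
python3 - <<'E'
from bench import ctrl
import cv2,numpy as np
for n in ("top","side"):
    c=ctrl.camera(n); cv2.imwrite(f"pics/{n}0.png",cv2.resize(c["color"],(800,600),interpolation=cv2.INTER_CUBIC))
    np.save(f"{n}0.npy",c["color"])
    print({k:v for k,v in c.items() if k!="color"})
    for q in ["lid_mid","tub","bowl_rim","water","carton","brush","scale_plate","tray_in","well","mouth"]:
        try: print(n,q,[(np.round(d["bbox"]).tolist(),round(d["confidence"],2)) for d in ctrl.look_for(n,q)])
        except Exception as e: print(q,e)
print(ctrl.get_obs(),ctrl.pinch_z)
E
```

```text
pics
{'fx': 474.76534160362655, 'fy': 474.76534160362655, 'cx': 246.0501201362329, 'cy': 185.4225416540317, 'k1': -0.0499538010449811, 'rvec': array([ 2.14874471, -2.13357699,  0.16795214]), 'tvec': array([0.01188365, 0.59268662, 1.55234693])}
top lid_mid [([157.0, 233.0, 186.0, 265.0], 0.97), ([126.0, 212.0, 154.0, 240.0], 0.78), ([165.0, 202.0, 189.0, 215.0], 0.73), ([343.0, 121.0, 369.0, 172.0], 0.59)]
top tub [([164.0, 197.0, 192.0, 225.0], 0.87)]
top bowl_rim [([252.0, 122.0, 289.0, 173.0], 0.77)]
top water [([112.0, 153.0, 140.0, 178.0], 0.72)]
top carton [([346.0, 122.0, 365.0, 173.0], 0.71)]
top brush [([144.0, 132.0, 203.0, 145.0], 0.67)]
top scale_plate [([291.0, 188.0, 347.0, 249.0], 0.8)]
top tray_in [([221.0, 197.0, 279.0, 241.0], 0.7)]
top well [([165.0, 168.0, 200.0, 208.0], 0.78)]
top mouth [([163.0, 194.0, 190.0, 223.0], 0.81)]
{'fx': 430.8878056092834, 'fy': 430.8878056092834, 'cx': 255.24472199217345, 'cy': 189.29682988200156, 'k1': -0.04308641173097393, 'rvec': array([ 2.22130417, -0.96544502,  0.35293427]), 'tvec': array([-0.38386874,  0.40778203,  0.89345003])}

[... 674 characters left out ...]
, 336.0, 226.0], 0.39)]
{'time_s': 1.1, 'q': array([ 1.00172174e+00,  1.80801138e-01,  1.60703311e+00, -5.31259258e-05,
        1.35379958e+00, -2.06254048e-01]), 'dq': array([-0.00022982,  0.00153559, -0.00123904,  0.00206459, -0.00064581,
        0.00225294]), 'joint_efforts': array([-1.48435494e-03, -4.44861138e+01, -3.51675868e+01, -4.73443288e-04,
        8.21093254e-04,  4.11651206e-05]), 'eef_pos': array([0.20404461, 0.53757622, 0.30387179]), 'eef_rot': array([ 3.18882329e-05,  8.23074074e-01,  5.67934034e-01, -8.93080763e-06]), 'wrist_force': array([ 0.30374105, -0.3258835 , -0.57590094]), 'torque': array([-0.04628642,  0.02136773, -0.02123084]), 'opening': 1.0017266080591605} 0.0539
```

View pics/top0.png

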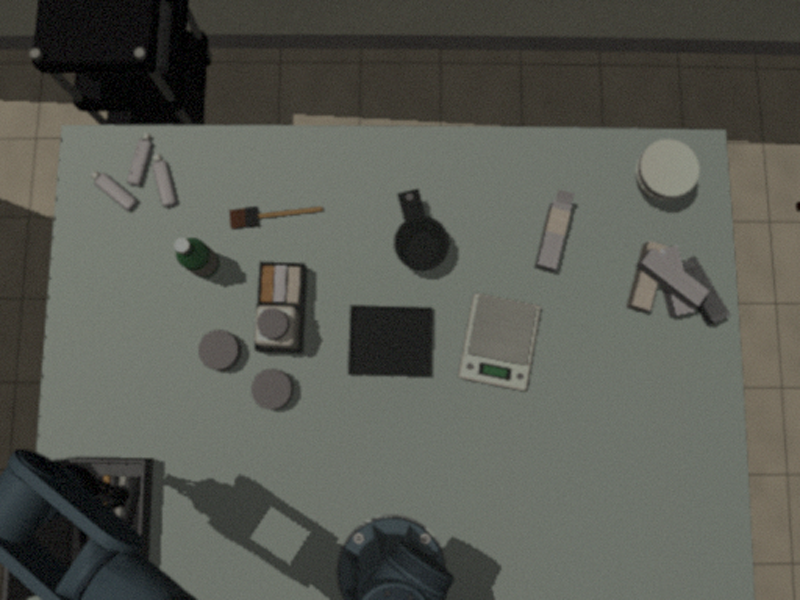

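View pics/side0.png

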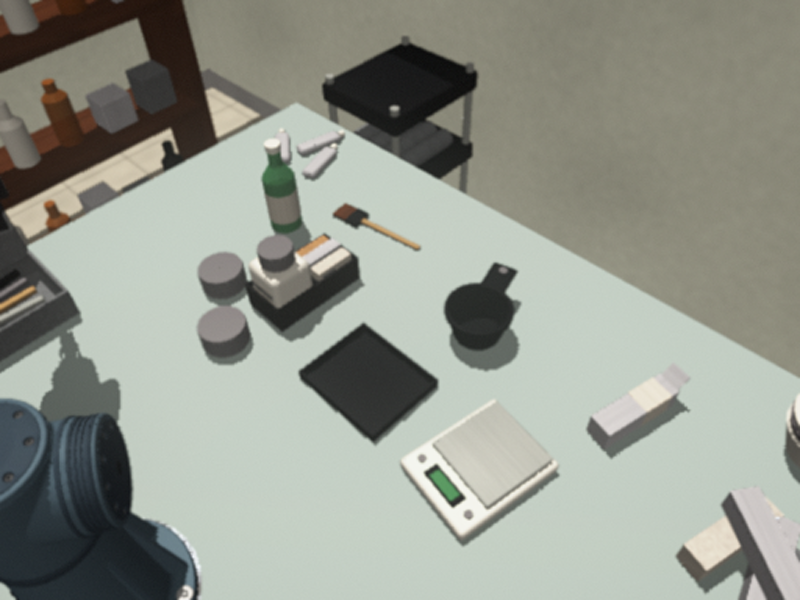

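```bash
cat > h.py <<'E'
import numpy as np,cv2
CAM={'top':dict(f=474.76534160362655,cx=246.0501201362329,cy=185.4225416540317,k1=-0.0499538010449811,rvec=[ 2.14874471, -2.13357699,  0.16795214],tvec=[0.01188365, 0.59268662, 1.55234693]),
'side':dict(f=430.8878056092834,cx=255.24472199217345,cy=189.29682988200156,k1=-0.04308641173097393,rvec=[ 2.22130417, -0.96544502,  0.35293427],tvec=[-0.38386874,  0.40778203,  0.89345003])}
for c in CAM.values():
    c['K']=np.array([[c['f'],0,c['cx']],[0,c['f'],c['cy']],[0,0,1.]]);c['R']=cv2.Rodrigues(np.array(c['rvec']))[0];c['t']=np.array(c['tvec']);c['D']=np.array([c['k1'],0,0,0.])
def proj(cam,P):
    c=CAM[cam];return cv2.projectPoints(np.atleast_2d(np.array(P,float)).reshape(-1,1,3),np.array(c['rvec']),c['t'],c['K'],c['D'])[0].reshape(-1,2)
def ray(cam,px):
    c=CAM[cam];u=cv2.undistortPoints(np.array(px,float).reshape(-1,1,2),c['K'],c['D']).reshape(-1,2)
    d=np.c_[u,np.ones(len(u))]@c['R'];o=-c['R'].T@c['t'];return o,d
def onz(cam,px,z):
    o,d=ray(cam,px);return o+d*((z-o[2])/d[:,2])[:,None]
def tri(pt,ps):
    A=[];b=[]
    for cam,p in(('top',pt),('side',ps)):
        o,d=ray(cam,p);d=d[0]/np.linalg.norm(d[0]);M=np.eye(3)-np.outer(d,d);A.append(M);b.append(M@o)
    A=np.vstack(A);b=np.hstack(b);x=np.linalg.lstsq(A,b,rcond=None)[0];return x,np.abs(A@x-b).max()
E
python3 - <<'E'
import numpy as np,cv2
from h import *
for n,(a,b,c,d) in {'top':(115,160,195,270),'side':(120,140,240,230)}.items():
    im=np.load(n+'0.npy')[b:d,a:c]; cv2.imwrite(f'pics/{n}_lid.png',cv2.resize(im,None,fx=5.4 if n=='top' else 6,fy=5.4 if n=='top' else 6,interpolation=cv2.INTER_CUBIC))
for n,(a,b,c,d) in {'top':(215,110,355,255)}.items():
    im=np.load(n+'0.npy')[b:d,a:c]; im=np.clip(im.astype(float)*1.8,0,255).astype('uint8');cv2.imwrite(f'pics/{n}_work.png',cv2.resize(im,None,fx=4.1,fy=4.1,interpolation=cv2.INTER_CUBIC))
for n,(a,b,c,d) in {'side':(185,160,365,350)}.items():
    im=np.load(n+'0.npy')[b:d,a:c]; im=np.clip(im.astype(float)*1.5,0,255).astype('uint8');cv2.imwrite(f'pics/{n}_work.png',cv2.resize(im,None,fx=3.1,fy=3.1,interpolation=cv2.INTER_CUBIC))
E
```

```text
(no output)
```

View pics/top_lid.png

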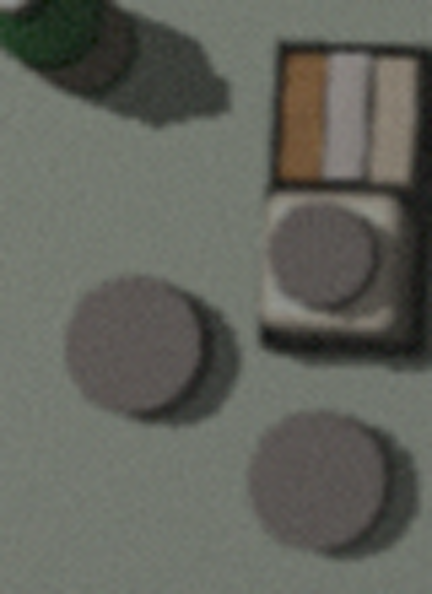

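View pics/side_lid.png

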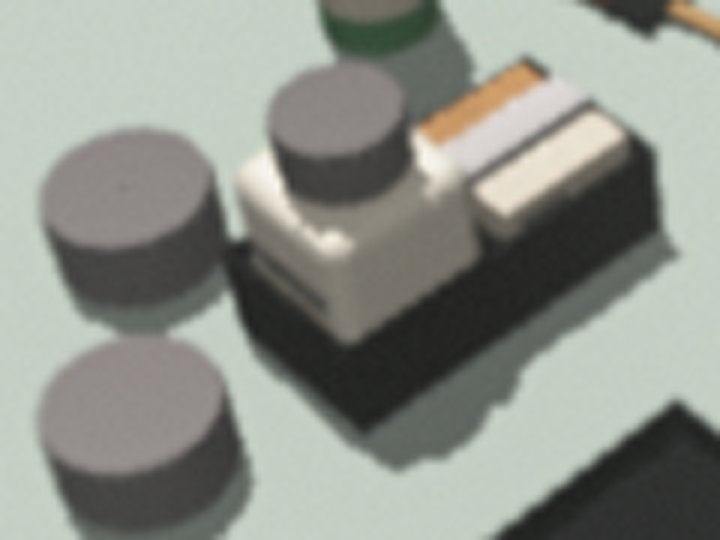

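View pics/top_work.png

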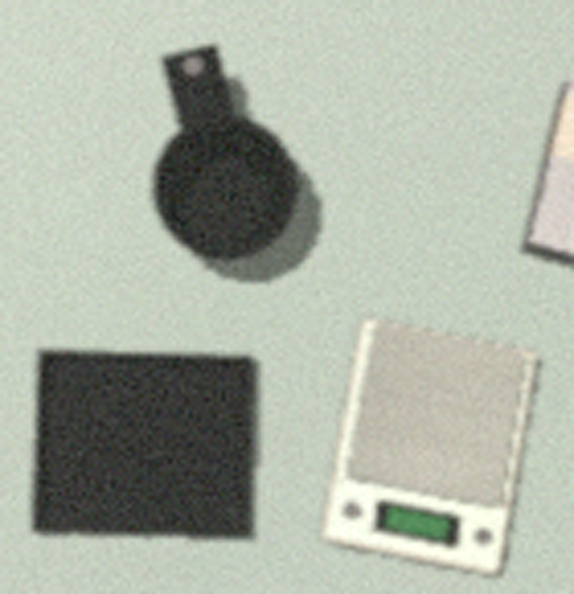

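View pics/side_work.png

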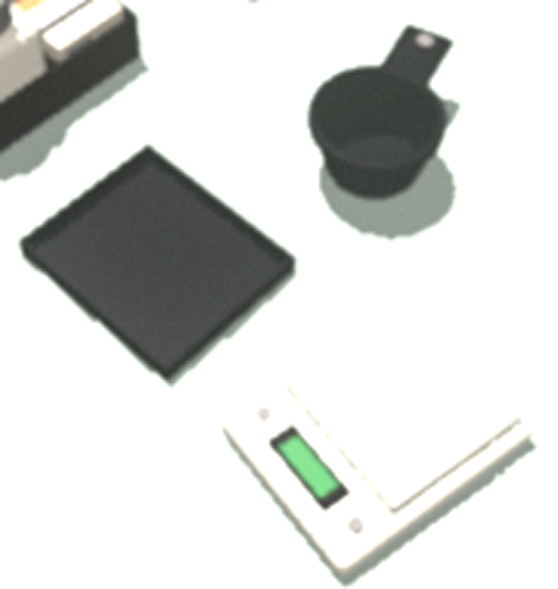

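Lookalikes for the lid: the lid on the tub (top ≈175,207), a loose lid (≈140,223) and a loose lid (≈174,249). The loose ones are about 84 mm across. The tub's lid is the smallest and stands in the caddy, so it's the one, and the close crop confirms it.

Run:
```python
import numpy as np,cv2
from h import *
def cr(p,s,o): return [(p[0]+.5)/s-.5+o[0],(p[1]+.5)/s-.5+o[1]]
T=lambda p:cr(p,4.1,(215,110)); S=lambda p:cr(p,3.1,(185,160)); S0=lambda p:cr(p,1.5625,(0,0))
lt=cr((323,257),5.4,(115,160)); ls=cr((336,110),6,(120,140))
print('lid',tri(lt,ls),onz('top',lt,.144),onz('side',ls,.144))
bt=T((226,189));bs=S((377,119)); print('bowl',tri(bt,bs),onz('top',bt,.066),onz('side',bs,.066), onz('top',T((190,50)),.060),onz('side',S((431,34)),.060))
sp=[onz('top',T(p),.03)[0] for p in [(372,320),(540,352),(505,507),(347,480)]]; print('plate',np.round(sp,4),np.mean(sp,0))
sp=[onz('side',S0(p),.03)[0] for p in [(495,403),(556,463),(494,505),(434,443)]]; print('plateS',np.round(sp,4),np.mean(sp,0))
sp=[onz('top',T(p),.018)[0] for p in [(38,351),(258,357),(254,537),(33,532)]]; print('tray',np.round(sp,4),np.mean(sp,0))
sp=[onz('side',S(p),.018)[0] for p in [(148,147),(295,263),(168,375),(22,243)]]; print('trayS',np.round(sp,4),np.mean(sp,0))
C=lambda p:cr(p,5.4,(115,160))
sp=[onz('top',C(p),.055)[0] for p in [(277,40),(262,352)]]; print('caddy',sp)
```

```text
lid (array([0.50651263, 0.24025936, 0.14521334]), np.float64(0.00014373983988946737)) [[0.50650058 0.2405263  0.144     ]] [[0.50736594 0.24134059 0.144     ]]
bowl (array([ 0.69222469, -0.06300547,  0.06020919]), np.float64(7.722608415905441e-05)) [[ 0.69102278 -0.06278047  0.066     ]] [[ 0.68784239 -0.06591594  0.066     ]] [[ 0.81045103 -0.03326856  0.06      ]] [[ 0.80715578 -0.03364464  0.06      ]]
plate [[ 0.5888 -0.1857  0.03  ]
 [ 0.563  -0.325   0.03  ]
 [ 0.4347 -0.2931  0.03  ]
 [ 0.4561 -0.1636  0.03  ]] [ 0.51064407 -0.24186005  0.03      ]
plateS [[ 0.578  -0.1904  0.03  ]
 [ 0.5553 -0.3216  0.03  ]
 [ 0.4416 -0.2954  0.03  ]
 [ 0.459  -0.1673  0.03  ]] [ 0.50847954 -0.24366247  0.03      ]
tray [[ 0.5625  0.0915  0.018 ]
 [ 0.5588 -0.0918  0.018 ]
 [ 0.4096 -0.0881  0.018 ]
 [ 0.4124  0.0935  0.018 ]] [0.48583724 0.00130385 0.018     ]
trayS [[ 0.5596  0.0883  0.018 ]
 [ 0.5533 -0.0918  0.018 ]
 [ 0.4068 -0.0895  0.018 ]
 [ 0.4131  0.0907  0.018 ]] [ 0.48319327 -0.00057951  0.018     ]
caddy [array([0.65212362, 0.28685095, 0.055     ]), array([0.45735974, 0.28969738, 0.055     ])]
```

```bash
cat > ov.py <<'E'
import numpy as np,cv2
from h import *
def circ(x,y,z,r): a=np.linspace(0,2*np.pi,60); return np.c_[x+r*np.cos(a),y+r*np.sin(a),0*a+z]
def box(x,y,z,yaw,x0,x1,y0,y1):
    P=np.array([[x0,y0],[x1,y0],[x1,y1],[x0,y1],[x0,y0]]);c,s=np.cos(yaw),np.sin(yaw)
    return np.c_[P@np.array([[c,s],[-s,c]])+[x,y],np.full(5,z)]
def overlay(cam,im,curves,crop,s,out,gain=1.5):
    a,b,c,d=crop; I=np.clip(im[b:d,a:c].astype(float)*gain,0,255).astype('uint8'); I=cv2.resize(I,None,fx=s,fy=s,interpolation=cv2.INTER_CUBIC)
    for P,col in curves:
        p=(proj(cam,P)-[a,b]+.5)*s-.5
        cv2.polylines(I,[np.round(p*16).astype(np.int32)],False,col,1,cv2.LINE_AA,4)
    cv2.imwrite(out,I)
E
cat > m0.py <<'E'
from ov import *
R=(0,0,255);G=(0,255,0);B=(255,100,0)
lid=(.507,.241);bowl=(.690,-.064);by=np.radians(14);pl=(.509,-.243);py=np.radians(-10);tr=(.4845,.0005);ty=np.radians(-1.2)
L=[(circ(*lid,.144,.031),R),(circ(*lid,.112,.031),R),(box(*lid,.109,-.015,-.042,.042,-.042,.042),G),(box(*lid,.055,-.015,-.049,.142,-.049,.049),B)]
Bo=[(circ(*bowl,.066,.060),R),(circ(*bowl,0,.042),G),(box(*bowl,.060,by,.06,.12,-.024,.024),B)]
Sc=[(box(*pl,.03,py,-.065,.065,-.065,.065),R)]
Tr=[(box(*tr,.018,ty,-.075,.075,-.09,.09),R),(box(*tr,.0,ty,-.075,.075,-.09,.09),G)]
if __name__=='__main__':
    t=np.load('top0.npy');s=np.load('side0.npy')
    overlay('top',t,L,(150,160,210,230),8,'pics/o1.png');overlay('side',s,L,(150,140,240,220),8,'pics/o2.png')
    overlay('top',t,Bo+Sc+Tr,(215,110,355,255),4.1,'pics/o3.png',2);overlay('side',s,Bo+Sc+Tr,(185,160,365,350),3.1,'pics/o4.png',1)
    print(onz('top',[[184/1.5625,245/1.5625]],.19))
E
python3 m0.py
```

```text
[[0.65698524 0.41446232 0.19      ]]
```

View pics/o1.png

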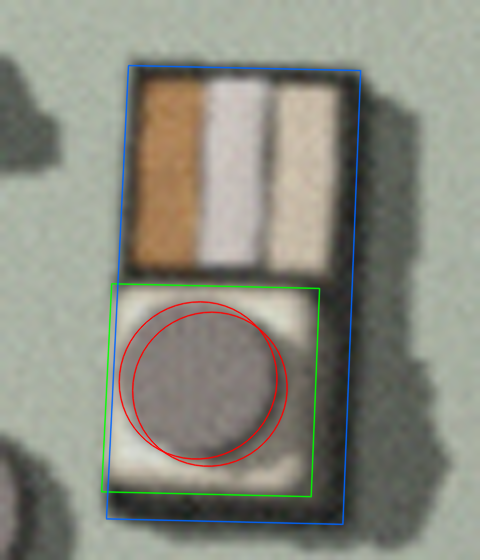

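View pics/o2.png

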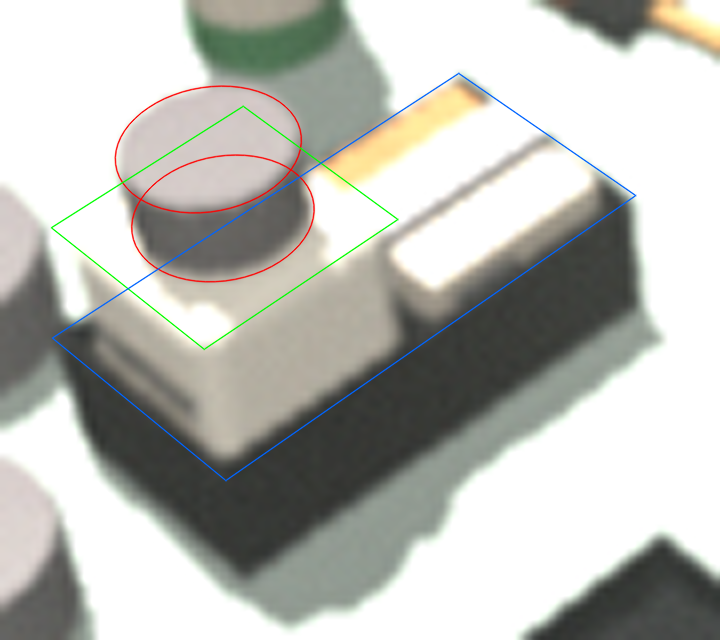

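View pics/o3.png

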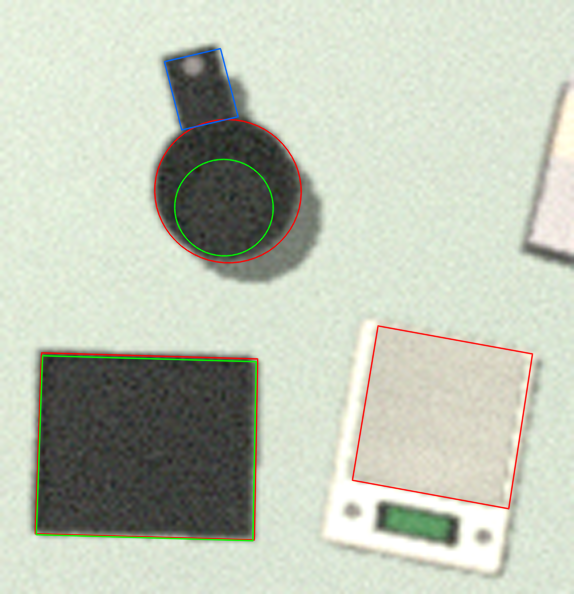

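View pics/o4.png

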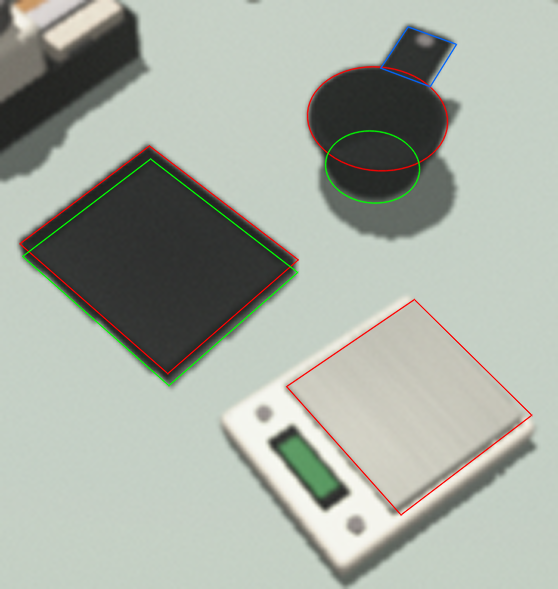

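```bash
cat > fit.py <<'E'
import numpy as np,cv2
from h import *
from scipy.optimize import minimize
from scipy.ndimage import map_coordinates
def edge(cam,im,xy,z,r,angs,span=4):
    """subpixel: per angle, find max gradient along projected radial; return px"""
    g=cv2.GaussianBlur(im.astype(float),(0,0),.7)
    rr=np.linspace(r-.008,r+.008,81);out=[]
    for a in angs:
        P=np.c_[xy[0]+rr*np.cos(a),xy[1]+rr*np.sin(a),0*rr+z];p=proj(cam,P)
        v=np.stack([map_coordinates(g[...,k],[p[:,1],p[:,0]],order=1) for k in range(3)],1)
        d=np.linalg.norm(np.gradient(v,axis=0),axis=1)
        i=d[6:-6].argmax()+6; out.append((np.degrees(a),rr[i]-r,d[i]))
    return np.array(out)
E
python3 - <<'E'
from fit import *
A=np.radians(np.arange(0,360,15))
for cam in('top','side'):
    im=np.load(cam+'0.npy')
    for nm,xy,z,r in(('lid',(.507,.241),.144,.031),('bowl',(.690,-.064),.066,.060)):
        e=edge(cam,im,xy,z,r,A); print(cam,nm);print(' '.join(f"{a:.0f}:{d*1000:.1f}({s:.0f})" for a,d,s in e))
E
```

```text
top lid
0:4.2(3) 15:6.8(3) 30:1.6(2) 45:2.2(2) 60:0.6(1) 75:2.4(1) 90:-1.6(1) 105:-1.4(1) 120:0.4(2) 135:0.6(2) 150:0.2(2) 165:1.2(2) 180:0.6(2) 195:1.8(2) 210:-5.4(2) 225:-4.4(1) 240:-5.8(2) 255:-2.6(1) 270:-3.2(1) 285:-5.4(1) 300:3.6(2) 315:2.8(3) 330:1.8(2) 345:6.8(3)
top bowl
0:2.6(0) 15:0.4(0) 30:-4.0(0) 45:3.2(3) 60:1.2(3) 75:2.8(3) 90:3.8(3) 105:-0.2(3) 120:-1.2(3) 135:-1.4(3) 150:-1.0(3) 165:6.4(2) 180:-2.4(1) 195:-3.4(1) 210:-4.8(1) 225:-4.0(1) 240:-5.8(1) 255:-5.0(1) 270:-3.0(1) 285:2.0(2) 300:-1.8(3) 315:-0.6(3) 330:0.4(3) 345:4.4(2)
side lid
0:1.0(1) 15:0.8(2) 30:3.4(2) 45:5.6(2) 60:2.4(2) 75:2.2(2) 90:-0.8(2) 105:1.0(3) 120:-0.4(3) 135:-2.4(3) 150:2.4(3) 165:2.2(5) 180:4.6(7) 195:-1.2(3) 210:0.0(3) 225:-3.8(2) 240:-2.6(2) 255:-2.4(3) 270:-2.2(3) 285:6.8(5) 300:-1.6(3) 315:-2.8(2) 330:-2.4(2) 345:-1.4(2)
side bowl
0:4.6(0) 15:-5.4(0) 30:5.8(1) 45:0.6(5) 60:2.6(6) 75:1.2(6) 90:0.4(6) 105:-0.6(7) 120:-2.2(7) 135:0.2(7) 150:0.2(7) 165:2.2(6) 180:6.8(4) 195:-1.2(0) 210:-1.0(0) 225:-2.2(0) 240:-3.0(0) 255:5.0(3) 270:2.8(5) 285:-0.4(7) 300:0.4(7) 315:6.6(4) 330:2.4(4) 345:-0.6(6)
```

move_arm(rows="-1.7 3.89 0 0 0 0 1;-1.7 3.89 0 0 0 0 1;-1.7 3.89 0 0 0 0 1;-1.7 3.89 0 0 0 0 1;-1.7 3.89 0 0 0 0 1;-1.7 3.89 0 0 0 0 1;-1.7 3.89 0 0 0 0 1;-1.7 3.89 0 0 0 0 1;-1.7 3.89 0 0 0 0 1;-1.7 3.89 0 0 0 0 1;0 0 2.5 0 0 0 1;0 0 2.5 0 0 0 1;0 0 2 0 0 0 1;0 0 0 0 0 0 1;0 0 0 0 0 0 1")

```text
time_s: 2.6
eef_pos: [0.5075, 0.2407, 0.2342]
eef_rot: [-0.0, 0.823, 0.568, -0.0]
wrist_force: [0.8, -0.5, 0.2]
opening: 0.998
```

```bash
cat > st.py <<'E'
from bench import ctrl
import numpy as np
from scipy.spatial.transform import Rotation as Rn
o=ctrl.get_obs();q=o['eef_rot'];M=Rn.from_quat([q[1],q[2],q[3],q[0]]).as_matrix()
print('t',o['time_s'],'pos',o['eef_pos'].round(4),'xang',round(np.degrees(np.arctan2(M[1,0],M[0,0])),2),'zax',M[:,2].round(4),'q',o['q'].round(3),'F',o['wrist_force'].round(2),'T',o['torque'].round(3),'op',round(o['opening'],3))
E
python3 - <<'E'
import st
from ov import *
from m0 import *
for n,cr,s in(('top',(140,150,220,240),6.5),('side',(120,110,240,220),6)):
    c=st.ctrl.camera(n)['color'];np.save(n+'1.npy',c);a,b,x,y=cr
    cv2.imwrite(f'pics/{n}1.png',cv2.resize(np.clip(c[b:y,a:x]*1.4,0,255).astype('uint8'),None,fx=s,fy=s,interpolation=cv2.INTER_CUBIC))
E
```

```text
t 2.6 pos [0.5075 0.2407 0.2342] xang 69.21 zax [-3.e-04 -0.e+00 -1.e+00] q [ 0.232  0.224  1.705  0.     1.213 -0.977] F [ 0.77 -0.45  0.24] T [ 0.002 -0.024  0.013] op 0.998
```

View pics/top1.png

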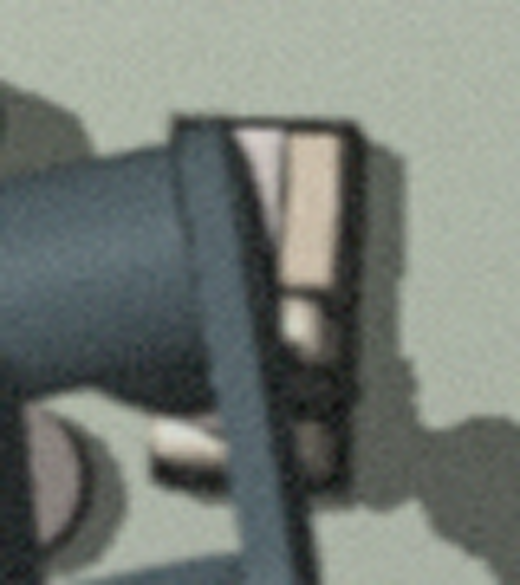

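View pics/side1.png

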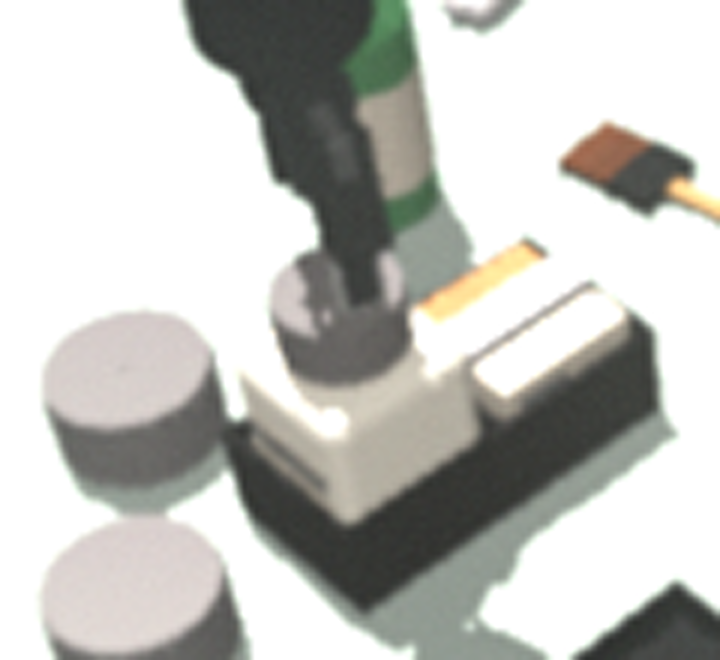

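Run:
```python
from h import *
for z in(.155,.161,.168,.174):
    print(z,proj('side',[[.5075-.355*.045,.2407-.935*.045,z],[.5075-.355*.055,.2407-.935*.055,z],[.5075+.355*.055,.2407+.935*.055,z]]).round(1).tolist())
```

```text
0.155 [[180.6, 165.5], [181.9, 167.9], [168.8, 142.8]]
0.161 [[180.3, 163.8], [181.6, 166.2], [168.4, 141.1]]
0.168 [[179.9, 161.8], [181.2, 164.2], [168.0, 139.2]]
0.174 [[179.6, 160.1], [180.8, 162.5], [167.6, 137.5]]
```

move_arm(rows="0 0 2 0 0 0 1;0 0 2 0 0 0 1;0 0 0 0 0 0 1")

```text
time_s: 3.0
eef_pos: [0.5064, 0.2405, 0.1927]
eef_rot: [-0.0, 0.823, 0.568, -0.001]
wrist_force: [-0.6, 0.5, -0.4]
opening: 1.0
```

Run:
```python
import st
from ov import *
for n,cr,s in(('side',(120,110,240,220),6),):
    c=st.ctrl.camera(n)['color'];np.save(n+'1.npy',c);a,b,x,y=cr
    cv2.imwrite(f'pics/{n}2.png',cv2.resize(np.clip(c[b:y,a:x]*1.8,0,255).astype('uint8'),None,fx=s,fy=s,interpolation=cv2.INTER_CUBIC))
```

```text
t 3.0 pos [0.5064 0.2405 0.1927] xang 69.23 zax [-2.6e-03 -6.0e-04 -1.0e+00] q [ 0.232  0.276  1.734 -0.     1.135 -0.977] F [-0.55  0.51 -0.43] T [0.046 0.051 0.041] op 1.0
```

View pics/side2.png

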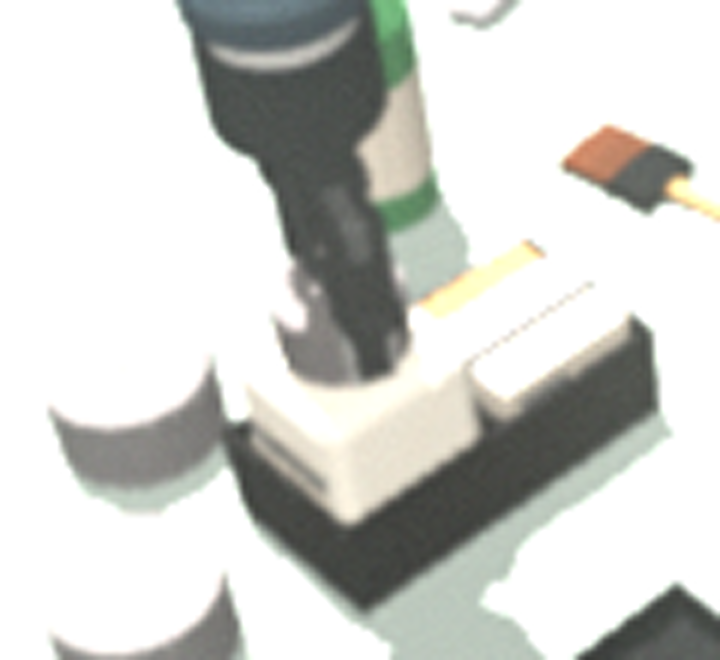

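move_arm(rows="0 0 0.9 0 0 0 1;0 0 0 0 0 0 1;0 0 0 0 0 0 0.85;0 0 0 0 0 0 0.78;0 0 0 0 0 0 0.72;0 0 0 0 0 0 0.6;0 0 0 0 0 0 0.5;0 0 0 0 0 0 0.5;0 0 0 0 0 0 0.5")

```text
time_s: 3.95
eef_pos: [0.5082, 0.2415, 0.1863]
eef_rot: [-0.0, 0.823, 0.568, 0.002]
wrist_force: [0.7, 4.4, 5.5]
opening: 0.714
```

Run:
```python
import st
from ov import *
for n,cr,s in(('side',(120,110,240,220),6),):
    c=st.ctrl.camera(n)['color'];np.save(n+'1.npy',c);a,b,x,y=cr
    cv2.imwrite(f'pics/{n}3.png',cv2.resize(np.clip(c[b:y,a:x]*1.8,0,255).astype('uint8'),None,fx=s,fy=s,interpolation=cv2.INTER_CUBIC))
```

```text
t 3.95 pos [0.5082 0.2415 0.1863] xang 69.22 zax [ 0.0028  0.0019 -1.    ] q [ 2.320e-01  2.860e-01  1.736e+00  1.000e-03  1.117e+00 -9.770e-01] F [0.65 4.4  5.51] T [ 0.813 -0.074 -0.034] op 0.714
```

View pics/side3.png

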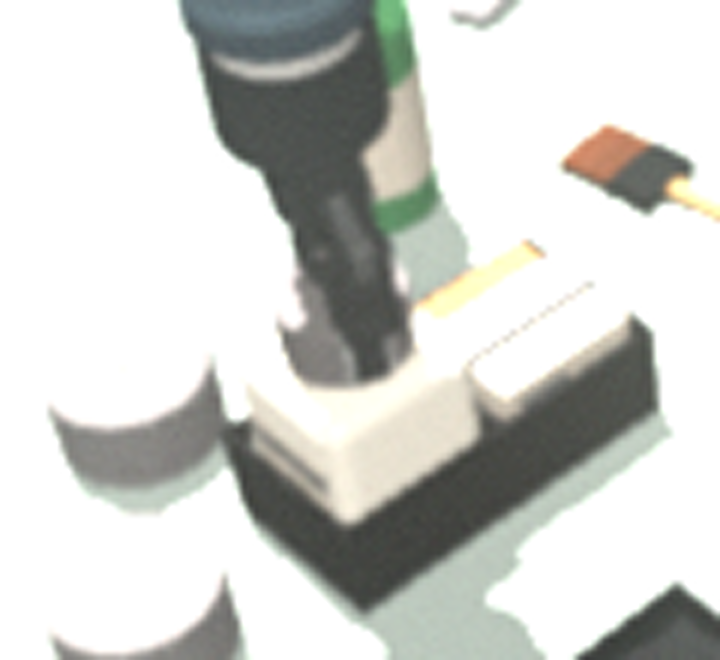

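move_arm(rows="0 0 -0.03 0 0 -8 0.5;0 0 -0.03 0 0 -8 0.5;0 0 -0.035 0 0 -8 0.5;0 0 -0.035 0 0 -8 0.5;0 0 -0.035 0 0 -8 0.5")

```text
time_s: 4.5
eef_pos: [0.508, 0.2413, 0.1871]
eef_rot: [0.0, 0.577, 0.817, 0.001]
wrist_force: [3.7, 4.2, -0.2]
opening: 0.716
```

```bash
python3 st.py
```

```text
t 4.5 pos [0.508  0.2413 0.1871] xang 109.53 zax [ 0.0021  0.0015 -1.    ] q [ 2.320e-01  2.850e-01  1.736e+00  1.000e-03  1.119e+00 -1.680e+00] F [ 3.69  4.16 -0.18] T [ 0.776 -0.519 -0.111] op 0.716
```

move_arm(rows="0 0 -0.035 0 0 -8 0.5;0 0 -0.035 0 0 -8 0.5;0 0 -0.035 0 0 -8 0.5;0 0 -0.035 0 0 -8 0.5;0 0 -0.035 0 0 -8 0.5;0 0 -0.035 0 0 -8 0.5;0 0 0 0 0 0 0.5")

```text
time_s: 5.2
eef_pos: [0.5084, 0.2414, 0.1895]
eef_rot: [0.001, 0.196, 0.981, 0.001]
wrist_force: [0.7, 5.6, 0.6]
opening: 0.711
```

```bash
python3 st.py
```

```text
t 5.2 pos [0.5084 0.2414 0.1895] xang 157.44 zax [ 0.0029  0.0018 -1.    ] q [ 2.320e-01  2.820e-01  1.734e+00  1.000e-03  1.123e+00 -2.516e+00] F [0.74 5.57 0.62] T [ 0.874 -0.361 -0.033] op 0.711
```

move_arm(rows="0 0 0 0 0 0 0.8;0 0 0 0 0 0 0.9;0 0 0 0 0 0 1;0 0 0 0 0 8.5 1;0 0 0 0 0 8.5 1;0 0 0 0 0 8.5 1;0 0 0 0 0 8.5 1;0 0 0 0 0 8.5 1;0 0 0 0 0 8.5 1;0 0 0 0 0 8.5 1;0 0 0 0 0 8.5 1;0 0 0 0 0 8.5 1;0 0 0 0 0 8.5 1;0 0 0 0 0 8.5 1;0 0 0 0 0 8.5 1;0 0 0 0 0 8.5 1;0 0 0 0 0 8.5 1;0 0 0 0 0 8.5 1;0 0 0 0 0 8.5 1;0 0 0 0 0 0 1")

```text
time_s: 7.2
eef_pos: [0.5072, 0.2404, 0.1884]
eef_rot: [0.0, 0.983, 0.183, -0.0]
wrist_force: [0.2, -0.2, 0.3]
opening: 0.999
```

Run:
```python
import st
from ov import *
for n,cr,s in(('side',(120,110,240,220),6),):
    c=st.ctrl.camera(n)['color'];np.save(n+'1.npy',c);a,b,x,y=cr
    cv2.imwrite(f'pics/{n}4.png',cv2.resize(np.clip(c[b:y,a:x]*1.5,0,255).astype('uint8'),None,fx=s,fy=s,interpolation=cv2.INTER_CUBIC))
```

```text
t 7.2 pos [0.5072 0.2404 0.1884] xang 21.13 zax [-6.e-04 -4.e-04 -1.e+00] q [ 0.231  0.282  1.736 -0.     1.124 -0.137] F [ 0.22 -0.21  0.26] T [-0.027 -0.004  0.034] op 0.999
```

View pics/side4.png

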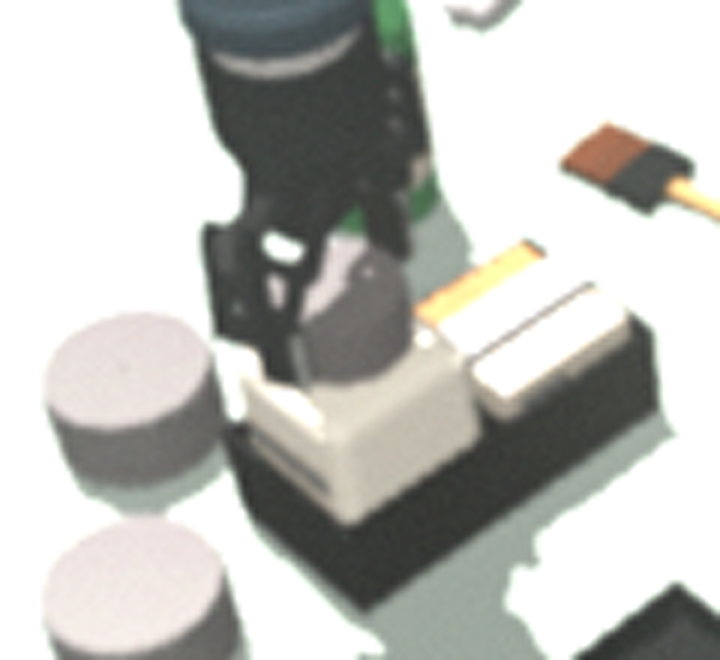

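move_arm(rows="0 0 0 0 0 0 0.85;0 0 0 0 0 0 0.75;0 0 0 0 0 0 0.65;0 0 0 0 0 0 0.5;0 0 0 0 0 0 0.5;0 0 0 0 0 0 0.5;0 0 -0.03 0 0 -8 0.5;0 0 -0.035 0 0 -8 0.5;0 0 -0.035 0 0 -8 0.5;0 0 -0.035 0 0 -8 0.5")

```text
time_s: 8.25
eef_pos: [0.5084, 0.2409, 0.1906]
eef_rot: [0.0, 0.893, 0.45, 0.001]
wrist_force: [3.0, 2.1, 2.1]
opening: 0.713
```

```bash
python3 st.py
```

```text
t 8.25 pos [0.5084 0.2409 0.1906] xang 53.53 zax [ 2.7e-03  9.0e-04 -1.0e+00] q [ 0.231  0.28   1.734  0.     1.125 -0.703] F [3.03 2.14 2.08] T [ 0.235 -0.445 -0.066] op 0.713
```

move_arm(rows="0 0 -0.035 0 0 -8 0.5;0 0 -0.035 0 0 -8 0.5;0 0 -0.035 0 0 -8 0.5;0 0 -0.035 0 0 -8 0.5;0 0 -0.035 0 0 -8 0.5;0 0 -0.035 0 0 -8 0.5;0 0 -0.035 0 0 -8 0.5;0 0 -0.035 0 0 -8 0.5;0 0 -0.035 0 0 -8 0.5;0 0 -0.035 0 0 -8 0.5;0 0 -0.035 0 0 -8 0.5;0 0 0 0 0 0 0.5")

```text
time_s: 9.45
eef_pos: [0.5087, 0.2418, 0.1948]
eef_rot: [0.001, 0.33, 0.944, 0.002]
wrist_force: [3.3, 4.7, 3.7]
opening: 0.714
```

```bash
python3 st.py
```

```text
t 9.45 pos [0.5087 0.2418 0.1948] xang 141.45 zax [ 0.0041  0.0028 -1.    ] q [ 2.320e-01  2.750e-01  1.731e+00  2.000e-03  1.132e+00 -2.237e+00] F [3.28 4.74 3.71] T [ 0.753 -0.628  0.02 ] op 0.714
```

move_arm(rows="0 0 0 0 0 0 0.8;0 0 0 0 0 0 0.9;0 0 0 0 0 0 1;0 0 0 0 0 8.5 1;0 0 0 0 0 8.5 1;0 0 0 0 0 8.5 1;0 0 0 0 0 8.5 1;0 0 0 0 0 8.5 1;0 0 0 0 0 8.5 1;0 0 0 0 0 8.5 1;0 0 0 0 0 8.5 1;0 0 0 0 0 8.5 1;0 0 0 0 0 8.5 1;0 0 0 0 0 0 1")

```text
time_s: 10.85
eef_pos: [0.5071, 0.2404, 0.1934]
eef_rot: [-0.0, 0.882, 0.47, -0.0]
wrist_force: [-0.2, 1.4, 0.5]
opening: 0.999
```

Run:
```python
import st
from ov import *
for n,cr,s in(('side',(120,110,240,220),6),):
    c=st.ctrl.camera(n)['color'];np.save(n+'1.npy',c);a,b,x,y=cr
    cv2.imwrite(f'pics/{n}5.png',cv2.resize(np.clip(c[b:y,a:x]*1.5,0,255).astype('uint8'),None,fx=s,fy=s,interpolation=cv2.INTER_CUBIC))
```

```text
t 10.85 pos [0.5071 0.2404 0.1934] xang 56.13 zax [-9.e-04 -4.e-04 -1.e+00] q [ 0.231  0.275  1.733 -0.     1.134 -0.748] F [-0.22  1.44  0.52] T [ 0.005 -0.058  0.011] op 0.999
```

View pics/side5.png

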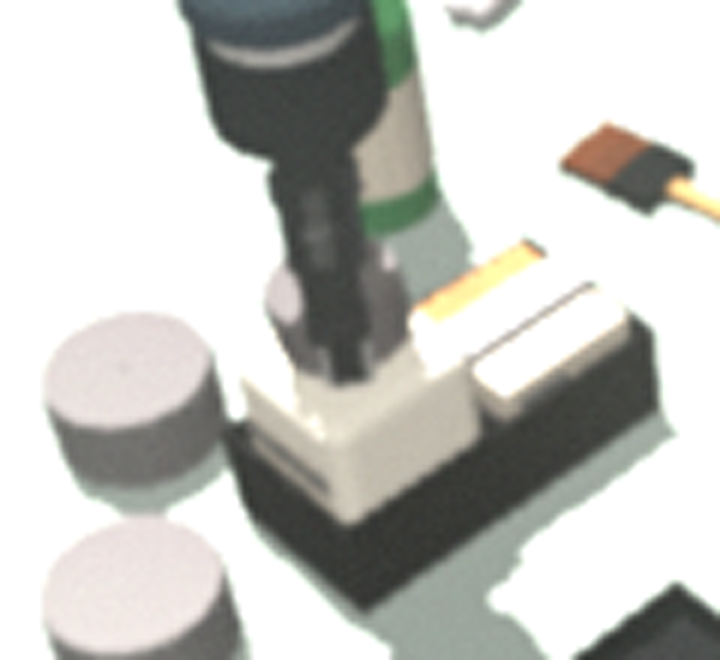

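The lid has risen: the white neck now shows under it, near (320,375) in the crop. One more twist.

move_arm(rows="0 0 0 0 0 0 0.85;0 0 0 0 0 0 0.75;0 0 0 0 0 0 0.65;0 0 0 0 0 0 0.5;0 0 0 0 0 0 0.5;0 0 0 0 0 0 0.5;0 0 -0.03 0 0 -8 0.5;0 0 -0.035 0 0 -8 0.5;0 0 -0.035 0 0 -8 0.5;0 0 -0.035 0 0 -8 0.5;0 0 -0.035 0 0 -8 0.5;0 0 -0.03 0 0 -8 0.5;0 0 -0.02 0 0 -8 0.5;0 0 -0.01 0 0 -8 0.5;0 0 0 0 0 0 0.5")

```text
time_s: 12.4
eef_pos: [0.5078, 0.2418, 0.1973]
eef_rot: [0.0, 0.496, 0.868, 0.001]
wrist_force: [-1.4, 7.0, 8.6]
opening: 0.716
```

```bash
python3 st.py
```

```text
t 12.4 pos [0.5078 0.2418 0.1973] xang 120.48 zax [ 0.0016  0.0024 -1.    ] q [ 0.232  0.271  1.73   0.002  1.139 -1.871] F [-1.43  6.99  8.59] T [1.217 0.255 0.118] op 0.716
```

move_arm(rows="0 0 -0.1 0 0 0 0.5;0 0 -0.1 0 0 0 0.5;0 0 -0.1 0 0 0 0.5;0 0 0 0 0 0 0.5")

```text
time_s: 12.8
eef_pos: [0.5074, 0.2408, 0.1988]
eef_rot: [-0.0, 0.498, 0.867, 0.0]
wrist_force: [3.5, 4.7, -1.4]
opening: 0.714
```

```bash
python3 st.py
```

```text
t 12.8 pos [0.5074 0.2408 0.1988] xang 120.23 zax [ 2.e-04  4.e-04 -1.e+00] q [ 0.232  0.268  1.729  0.     1.144 -1.867] F [ 3.51  4.7  -1.4 ] T [ 0.774 -0.507 -0.024] op 0.714
```

move_arm(rows="0 0 -0.1 0 0 0 0.5;0 0 -0.1 0 0 0 0.5;0 0 -0.1 0 0 0 0.5;0 0 0 0 0 0 0.5")

```text
time_s: 13.2
eef_pos: [0.5068, 0.2404, 0.2018]
eef_rot: [-0.001, 0.498, 0.867, -0.001]
wrist_force: [-0.5, 2.9, -2.0]
opening: 0.719
```

```bash
python3 st.py
```

```text
t 13.2 pos [0.5068 0.2404 0.2018] xang 120.22 zax [-1.7e-03 -5.0e-04 -1.0e+00] q [ 0.231  0.264  1.728 -0.     1.151 -1.867] F [-0.49  2.87 -1.96] T [ 0.32   0.038 -0.004] op 0.719
```

move_arm(rows="0 0 -0.2 0 0 0 0.5;0 0 -0.2 0 0 0 0.5;0 0 -0.2 0 0 0 0.5;0 0 -0.2 0 0 0 0.5;0 0 0 0 0 0 0.5")

```text
time_s: 13.7
eef_pos: [0.5076, 0.2407, 0.2107]
eef_rot: [0.0, 0.498, 0.867, 0.0]
wrist_force: [-0.0, 3.3, -0.5]
opening: 0.711
```

Run:
```python
import st
from ov import *
for n,cr,s in(('side',(120,110,240,220),6),):
    c=st.ctrl.camera(n)['color'];np.save(n+'1.npy',c);a,b,x,y=cr
    cv2.imwrite(f'pics/{n}6.png',cv2.resize(np.clip(c[b:y,a:x]*1.3,0,255).astype('uint8'),None,fx=s,fy=s,interpolation=cv2.INTER_CUBIC))
```

```text
t 13.7 pos [0.5076 0.2407 0.2107] xang 120.21 zax [ 7.e-04  2.e-04 -1.e+00] q [ 0.231  0.253  1.722  0.     1.166 -1.867] F [-0.05  3.33 -0.52] T [0.392 0.059 0.02 ] op 0.711
```

View pics/side6.png

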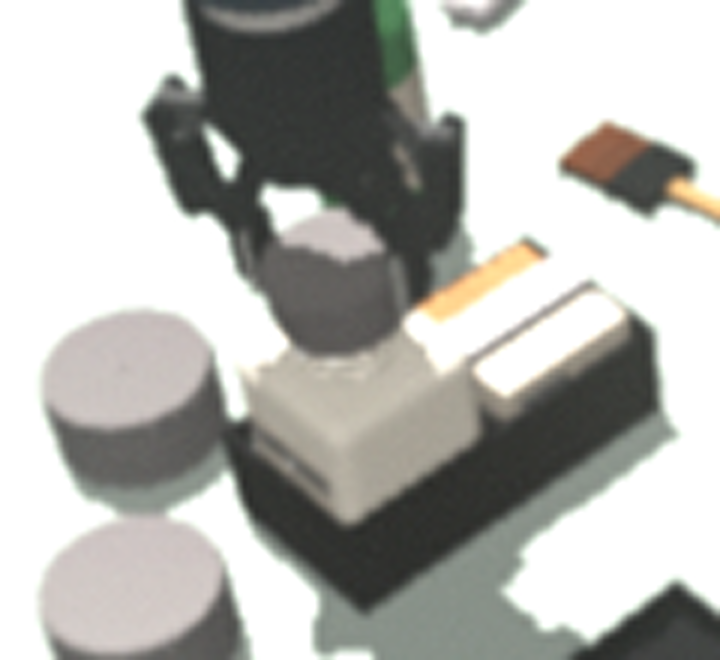

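move_arm(rows="0 0 -1 0 0 0 0.5;0 0 -1.5 0 0 0 0.5;0 0 -1.5 0 0 0 0.5;-1.6 -1.17 0 0 0 0 0.5;-3.26 -2.34 0 0 0 0 0.5;-3.26 -2.34 0 0 0 0 0.5;-3.26 -2.34 0 0 0 0 0.5;-3.26 -2.34 0 0 0 0 0.5;-3.26 -2.34 0 0 0 0 0.5;-1.66 -1.17 0 0 0 0 0.5;0 0 0 0 0 0 0.5;0 0 4 0 0 0 0.5;0 0 4 0 0 0 0.5;0 0 4 0 0 0 0.5;0 0 2 0 0 0 0.5;0 0 1 0 0 0 0.5;0 0 0 0 0 0 0.5;0 0 0 0 0 0 0.5")

```text
time_s: 15.55
eef_pos: [0.4856, 0.001, 0.1015]
eef_rot: [0.001, 0.498, 0.867, 0.0]
wrist_force: [0.3, 0.0, -0.1]
opening: 0.716
```

Run:
```python
import st
from ov import *
for n,cr,s in(('side',(150,130,300,290),4),('top',(150,150,300,260),5)):
    c=st.ctrl.camera(n)['color'];np.save(n+'1.npy',c);a,b,x,y=cr
    cv2.imwrite(f'pics/{n}7.png',cv2.resize(np.clip(c[b:y,a:x]*1.5,0,255).astype('uint8'),None,fx=s,fy=s,interpolation=cv2.INTER_CUBIC))
```

```text
t 15.55 pos [0.4856 0.001  0.1015] xang 120.24 zax [ 2.1e-03 -5.0e-04 -1.0e+00] q [-0.243  0.279  1.963  0.     0.898 -2.342] F [ 0.26  0.05 -0.08] T [-0.002 -0.018  0.019] op 0.716
```

View pics/side7.png

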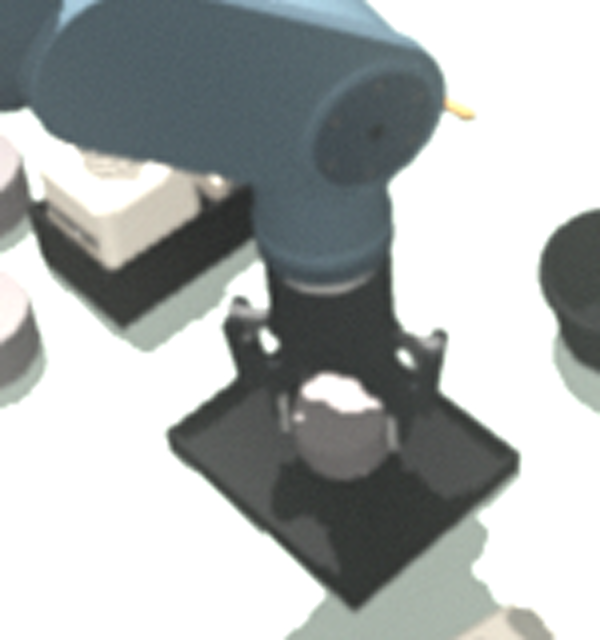

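View pics/top7.png

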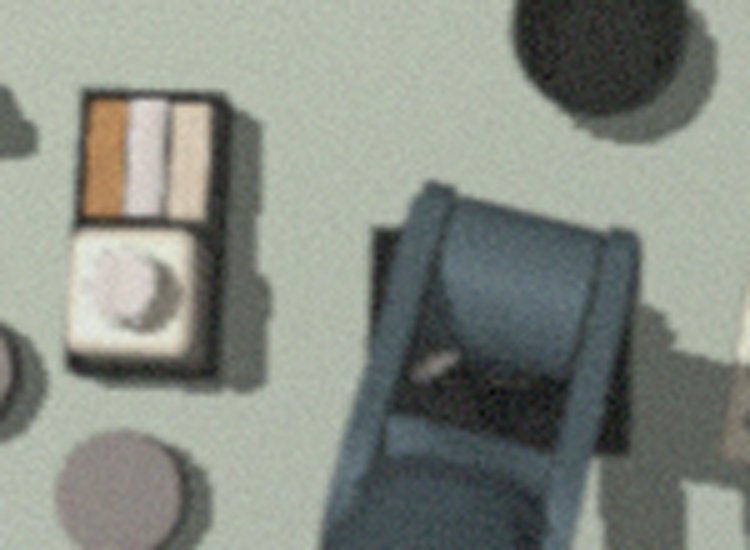

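Run:
```python
from ov import *
for z in (.02,.024,.028,.032): print(z,proj('side',circ(.485,.001,z,.031))[:,1].max())
```

```text
0.02 249.95452286237642
0.024 249.04299430138948
0.028 248.1264868340576
0.032 247.2049606624282
```

move_arm(rows="0 0 0.6 0 0 0 0.5;0 0 0.6 0 0 0 0.5;0 0 0.2 0 0 0 0.5;0 0 0.1 0 0 0 0.5;0 0 0 0 0 0 0.5;0 0 0 0 0 0 0.5")

```text
time_s: 16.25
eef_pos: [0.4845, 0.0009, 0.0851]
eef_rot: [-0.0, 0.498, 0.867, -0.0]
wrist_force: [0.5, -0.4, 0.1]
opening: 0.718
```

```bash
python3 st.py
```

```text
t 16.25 pos [0.4845 0.0009 0.0851] xang 120.21 zax [-0. -0. -1.] q [-0.244  0.311  1.966 -0.     0.864 -2.342] F [ 0.46 -0.41  0.12] T [-0.032  0.03   0.099] op 0.718
```

move_arm(rows="0 0 0.15 0 0 0 0.5;0 0 0.15 0 0 0 0.5;0 0 0.1 0 0 0 0.5;0 0 0 0 0 0 0.5")

```text
time_s: 16.65
eef_pos: [0.4853, 0.0011, 0.0822]
eef_rot: [0.0, 0.498, 0.867, 0.0]
wrist_force: [-1.3, 2.6, 11.8]
opening: 0.717
```

move_arm(rows="0 0 0.05 0 0 0 0.5;0 0 0.05 0 0 0 0.5;0 0 0 0 0 0 0.5")

```text
time_s: 16.95
eef_pos: [0.4855, 0.0013, 0.0817]
eef_rot: [0.001, 0.499, 0.867, 0.001]
wrist_force: [-3.0, 4.8, 16.1]
opening: 0.717
```

move_arm(rows="0 0 0.05 0 0 0 0.5;0 0 0.05 0 0 0 0.5;0 0 0 0 0 0 0.5")

```text
time_s: 17.25
eef_pos: [0.486, 0.0014, 0.0812]
eef_rot: [0.001, 0.499, 0.867, 0.001]
wrist_force: [-2.0, 6.1, 18.1]
opening: 0.71
```

move_arm(rows="0 0 -0.1 0 0 0 0.5;0 0 -0.1 0 0 0 0.5;0 0 -0.1 0 0 0 0.5;0 0 0 0 0 0 0.72;0 0 0 0 0 0 0.76;0 0 0 0 0 0 0.82;0 0 0 0 0 0 0.9;0 0 0 0 0 0 1;0 0 0 0 0 0 1;0 0 0 0 0 0 1")

```text
time_s: 18.25
eef_pos: [0.4845, 0.0009, 0.0821]
eef_rot: [-0.0, 0.498, 0.867, -0.0]
wrist_force: [0.6, 0.6, -0.1]
opening: 1.002
```

Run:
```python
import st
from ov import *
for n,cr,s in(('side',(180,160,300,290),4.5),):
    c=st.ctrl.camera(n)['color'];np.save(n+'1.npy',c);a,b,x,y=cr
    cv2.imwrite(f'pics/{n}8.png',cv2.resize(np.clip(c[b:y,a:x]*1.5,0,255).astype('uint8'),None,fx=s,fy=s,interpolation=cv2.INTER_CUBIC))
```

```text
t 18.25 pos [0.4845 0.0009 0.0821] xang 120.21 zax [-1.e-04  0.e+00 -1.e+00] q [-0.244  0.318  1.967 -0.     0.858 -2.342] F [ 0.64  0.61 -0.06] T [ 0.01  -0.051 -0.062] op 1.002
```

View pics/side8.png

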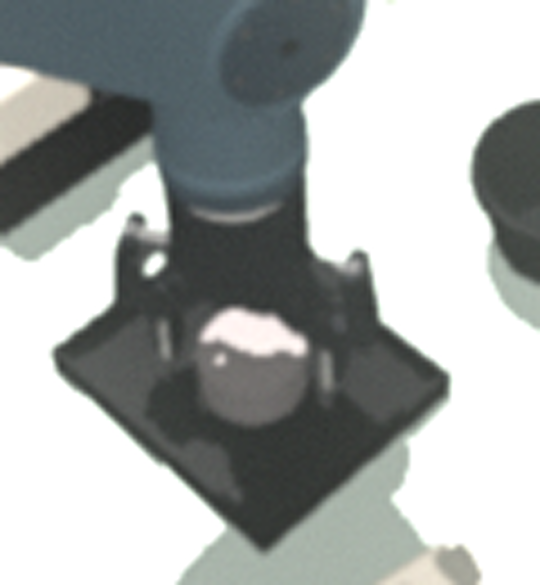

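move_arm(rows="0 0 -1 0 0 0 1;0 0 -3 0 0 0 1;0 0 -4 0 0 0 1;0 0 -4 0 0 8.17 1;0 0 -4 0 0 8.17 1;0 0 0 0 0 8.17 1;0 0 0 0 0 8.17 1;0 0 0 0 0 8.17 1;0 0 0 0 0 8.17 1;0 0 0 0 0 8.17 1;0 0 0 0 0 8.17 1;0 0 0 0 0 8.17 1;0 0 0 0 0 8.17 1;0 0 0 0 0 8.17 1;0 0 0 0 0 8.17 1;0 0 0 0 0 8.17 1;0 0 0 0 0 0 1")

```text
time_s: 20.0
eef_pos: [0.4845, 0.001, 0.2428]
eef_rot: [0.0, 0.993, 0.121, 0.0]
wrist_force: [-0.2, 0.9, -0.5]
opening: 0.995
```

move_arm(rows="1.6 1.4 0 0 0 0 1;3.2 2.8 0 0 0 0 1;3.2 2.8 0 0 0 0 1;3.2 2.8 0 0 0 0 1;1.6 1.4 0 0 0 0 1;0 0 0 0 0 0 1;0 0 0 0 0 0 1")

```text
time_s: 20.7
eef_pos: [0.6354, -0.0767, 0.2418]
eef_rot: [-0.0, 0.992, 0.123, -0.001]
wrist_force: [-0.2, 0.2, -0.6]
opening: 1.001
```

Run:
```python
import st
from m0 import *
f=st.o['eef_pos']
for n,cr,s in(('side',(180,130,360,290),4),('top',(210,100,300,250),4)):
    c=st.ctrl.camera(n)['color'];np.save(n+'1.npy',c)
    overlay(n,c,Bo[:1]+[(circ(.485,.001,.036,.031),R),(circ(.485,.001,.004,.031),G)],cr,s,f'pics/{n}9.png',1.5)
```

```text
t 20.7 pos [ 0.6354 -0.0767  0.2418] xang 14.13 zax [-1.2e-03  5.0e-04 -1.0e+00] q [-0.305  0.38   1.488  0.     1.275 -0.552] F [-0.22  0.16 -0.61] T [ 0.017 -0.024  0.015] op 1.001
```

View pics/side9.png

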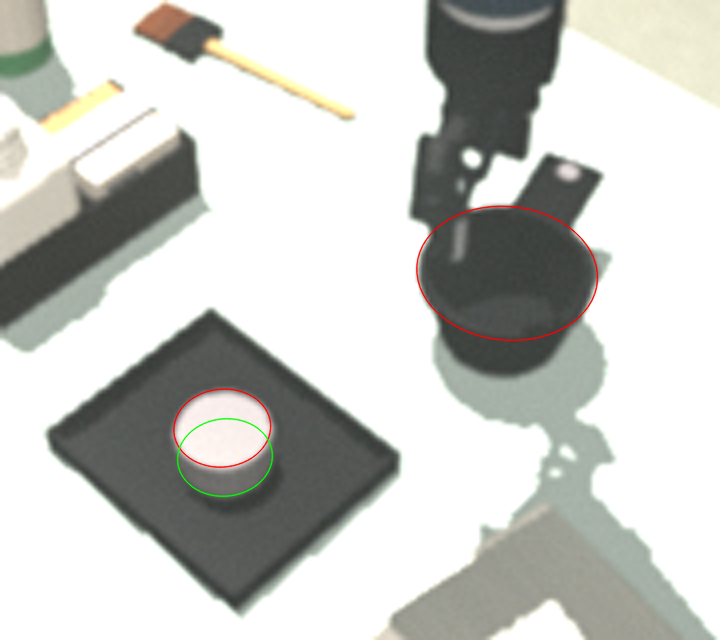

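View pics/top9.png

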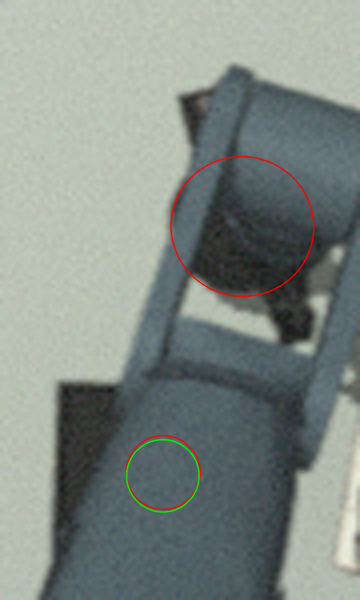

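move_arm(rows="0 0 3 0 0 0 1;0 0 4 0 0 0 1;0 0 3 0 0 0 1;0 0 1.6 0 0 0 1;0 0 0 0 0 0 1;0 0 0 0 0 0 0.8;0 0 0 0 0 0 0.6;0 0 0 0 0 0 0.4;0 0 0 0 0 0 0.25;0 0 0 0 0 0 0.2")

```text
time_s: 21.8
eef_pos: [0.6361, -0.0769, 0.1269]
eef_rot: [0.0, 0.993, 0.122, 0.001]
wrist_force: [0.6, -0.1, -0.0]
opening: 0.199
```

Run:
```python
import st
from m0 import *
for n,cr,s in(('side',(240,130,360,240),5.5),):
    c=st.ctrl.camera(n)['color'];np.save(n+'1.npy',c)
    overlay(n,c,[],cr,s,f'pics/{n}10.png',2.5)
```

```text
t 21.8 pos [ 0.6361 -0.0769  0.1269] xang 14.0 zax [ 1.1e-03 -3.0e-04 -1.0e+00] q [-0.305  0.521  1.547  0.     1.073 -0.55 ] F [ 0.62 -0.06 -0.03] T [-0.038 -0.092  0.055] op 0.199
```

View pics/side10.png

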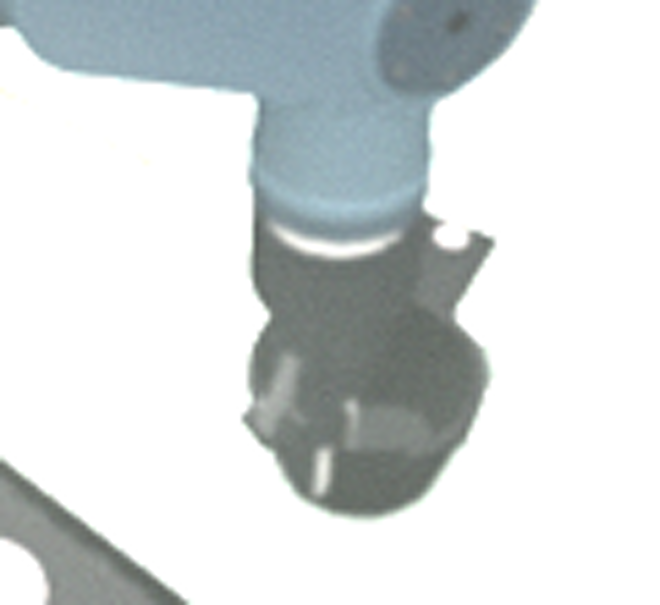

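move_arm(rows="0 0 0 0 0 0 0.14;0 0 0 0 0 0 0.1;0 0 0 0 0 0 0.05;0 0 0 0 0 0 0;0 0 0 0 0 0 0;0 0 0 0 0 0 0")

```text
time_s: 22.45
eef_pos: [0.6365, -0.0768, 0.1269]
eef_rot: [0.0, 0.993, 0.122, 0.001]
wrist_force: [2.0, 1.5, 5.7]
opening: 0.074
```

```bash
python3 st.py
```

```text
t 22.45 pos [ 0.6365 -0.0768  0.1269] xang 14.0 zax [ 1.8e-03 -3.0e-04 -1.0e+00] q [-0.305  0.521  1.546  0.     1.073 -0.55 ] F [1.97 1.49 5.69] T [ 0.223 -0.431  0.025] op 0.074
```

move_arm(rows="0 0 -0.2 0 0 0 0;0 0 -0.4 0 0 0 0;0 0 -1 0 0 0 0;0 0 -1.4 0 0 0 0;0 0 -1 0 0 0 0;0 0 0 0 0 0 0;0 0 0 0 0 0 0")

```text
time_s: 23.15
eef_pos: [0.636, -0.0769, 0.1668]
eef_rot: [0.0, 0.993, 0.122, 0.001]
wrist_force: [-0.7, 0.6, -2.6]
opening: 0.072
```

Run:
```python
import st
from m0 import *
c0=(st.o['eef_pos'][0]+.0535,st.o['eef_pos'][1]+.0133)
for n,cr,s in(('side',(240,100,360,240),4.2),):
    c=st.ctrl.camera(n)['color'];np.save(n+'1.npy',c)
    overlay(n,c,[(circ(*c0,.106,.06),R),(circ(*c0,.04,.042),G)],cr,s,f'pics/{n}11.png',2.)
```

```text
t 23.15 pos [ 0.636  -0.0769  0.1668] xang 14.01 zax [ 1.1e-03 -4.0e-04 -1.0e+00] q [-0.305  0.466  1.533 -0.     1.141 -0.55 ] F [-0.74  0.59 -2.63] T [ 0.016  0.122 -0.025] op 0.072
```

View pics/side11.png

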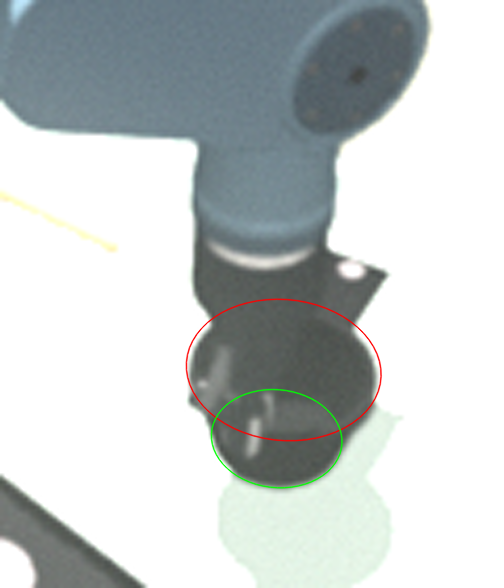

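move_arm(rows="0 0 -1 0 0 0 0;0 0 -2 0 0 0 0;-1.567 0.931 0 0 0 0 0;-3.134 1.863 0 0 0 0 0;-3.134 1.863 0 0 0 0 0;-3.134 1.863 0 0 0 0 0;-3.134 1.863 0 0 0 0 0;-3.134 1.863 0 0 0 0 0;-3.134 1.863 0 0 0 0 0;-1.567 0.931 0 0 0 0 0;0 0 0 0 0 0 0;0 0 1 0 0 0 0;0 0 1 0 0 0 0;0 0 0 0 0 0 0;0 0 0 0 0 0 0")

```text
time_s: 24.7
eef_pos: [0.4546, -0.2554, 0.1753]
eef_rot: [-0.001, 0.992, 0.123, -0.001]
wrist_force: [-0.3, 0.0, -1.5]
opening: 0.078
```

Run:
```python
import st
from m0 import *
p=st.o['eef_pos'];c0=(p[0]+.0543,p[1]+.0136);print(c0)
for n,cr,s in(('side',(240,180,370,350),3.5),('top',(270,160,370,260),5.5)):
    c=st.ctrl.camera(n)['color'];np.save(n+'1.npy',c)
    overlay(n,c,[(circ(*c0,p[2]-.1265+.066,.06),R),(circ(*c0,p[2]-.1265,.042),G),(box(*pl,.03,py,-.065,.065,-.065,.065),B)],cr,s,f'pics/{n}12.png',1.6)
```

```text
t 24.7 pos [ 0.4546 -0.2554  0.1753] xang 14.08 zax [-0.0013  0.0013 -1.    ] q [-0.74   0.221  1.844  0.     1.078 -0.986] F [-0.34  0.03 -1.55] T [-0.008  0.142 -0.004] op 0.078
(np.float64(0.5089368201813493), np.float64(-0.24180443293252085))
```

View pics/side12.png

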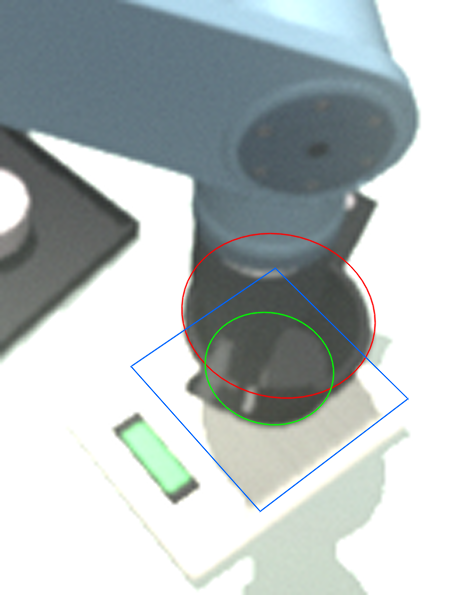

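View pics/top12.png

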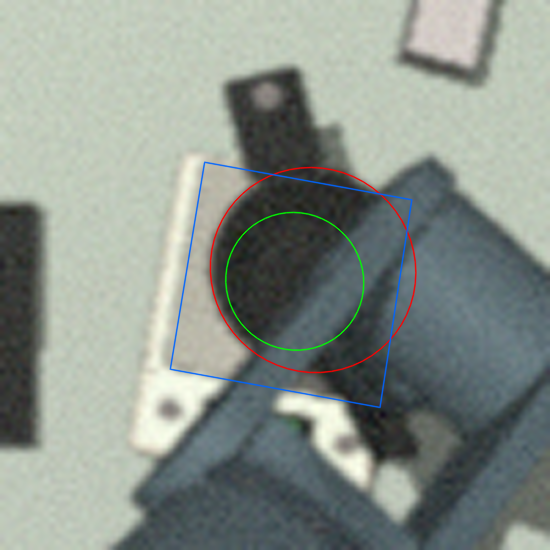

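move_arm(rows="0 0 0.6 0 0 0 0;0 0 0.6 0 0 0 0;0 0 0.3 0 0 0 0;0 0 0.1 0 0 0 0;0 0 0 0 0 0 0")

```text
time_s: 25.3
eef_pos: [0.4544, -0.2563, 0.1599]
eef_rot: [-0.0, 0.993, 0.122, -0.0]
wrist_force: [-0.2, -0.3, -2.0]
opening: 0.07
```

move_arm(rows="0 0 0.1 0 0 0 0;0 0 0.05 0 0 0 0;0 0 0 0 0 0 0")

```text
time_s: 25.6
eef_pos: [0.4545, -0.2564, 0.1587]
eef_rot: [0.0, 0.993, 0.122, 0.0]
wrist_force: [0.1, 0.2, -2.7]
opening: 0.076
```

move_arm(rows="0 0 0.05 0 0 0 0;0 0 0.05 0 0 0 0;0 0 0 0 0 0 0")

```text
time_s: 25.9
eef_pos: [0.4545, -0.2565, 0.1577]
eef_rot: [0.0, 0.993, 0.122, -0.0]
wrist_force: [-0.4, 0.3, -1.1]
opening: 0.077
```

move_arm(rows="0 0 0.05 0 0 0 0;0 0 0.05 0 0 0 0;0 0 0 0 0 0 0")

```text
time_s: 26.2
eef_pos: [0.4545, -0.2565, 0.1571]
eef_rot: [0.0, 0.993, 0.122, -0.0]
wrist_force: [-3.4, 0.4, 4.6]
opening: 0.071
```

move_arm(rows="0 0 0.05 0 0 0 0;0 0 0.05 0 0 0 0;0 0 0 0 0 0 0")

```text
time_s: 26.5
eef_pos: [0.4545, -0.2565, 0.1571]
eef_rot: [0.0, 0.993, 0.122, -0.0]
wrist_force: [-7.0, 2.8, 14.4]
opening: 0.074
```

move_arm(rows="0 0 -0.1 0 0 0 0;0 0 0 0 0 0 0.06;0 0 0 0 0 0 0.1;0 0 0 0 0 0 0.15;0 0 0 0 0 0 0.22;0 0 0 0 0 0 0.3;0 0 0 0 0 0 0.4;0 0 0 0 0 0 0.4;0 0 -1 0 0 0 0.4;0 0 -2 0 0 0 0.4;0 0 -4 0 0 0 0.4;0 0 -4 0 0 0 0.4;0 0 0 0 0 0 0.4")

```text
time_s: 27.8
eef_pos: [0.4569, -0.2584, 0.2738]
eef_rot: [0.005, 0.993, 0.122, 0.004]
wrist_force: [1.7, 0.0, 1.1]
opening: 0.4
```

move_arm(rows="-2 2 0 0 0 0 0.4;-4 2 0 0 0 0 0.4;-4 0 0 0 0 0 0.4;-2 0 0 0 0 0 0.4;0 0 0 0 0 0 0.4;0 0 0 0 0 0 0.4")

```text
time_s: 28.4
eef_pos: [0.3478, -0.3244, 0.267]
eef_rot: [0.0, 0.993, 0.121, 0.0]
wrist_force: [0.8, -0.2, 0.0]
opening: 0.396
```

Run:
```python
import st
from m0 import *
c0=(.509,-.243)
Z=[(circ(*c0,.096,.06),R),(circ(*c0,.03,.042),G),(box(*pl,.03,py,-.065,.065,-.065,.065),B),(circ(.485,.001,.036,.031),R)]
for n,cr,s in(('side',(120,80,460,350),2.3),('top',(110,110,380,270),2.9)):
    c=st.ctrl.camera(n)['color'];np.save(n+'1.npy',c)
    overlay(n,c,Z,cr,s,f'pics/{n}13.png',1.4)
```

```text
t 28.4 pos [ 0.3478 -0.3244  0.267 ] xang 13.93 zax [ 8.e-04 -4.e-04 -1.e+00] q [-1.001 -0.008  1.888  0.     1.26  -1.244] F [ 0.78 -0.25  0.01] T [0.028 0.026 0.014] op 0.396
```

View pics/side13.png

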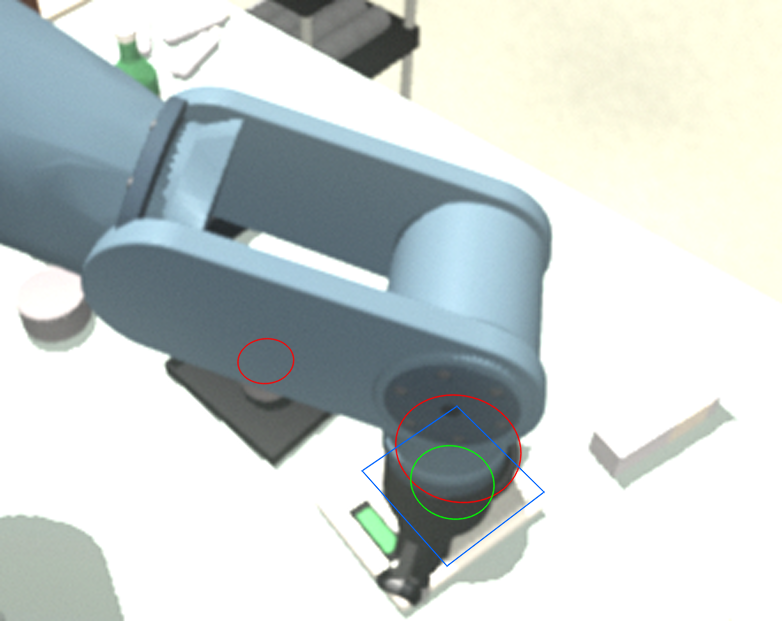

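View pics/top13.png

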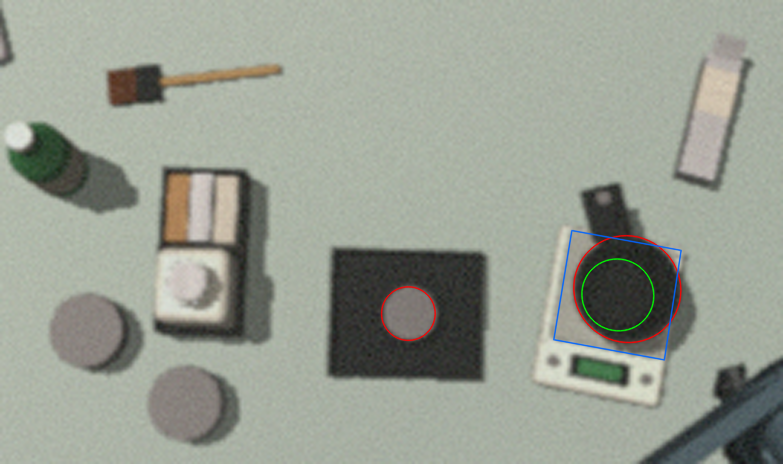

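move_arm(rows="0 0 -4 0 0 0 0.4;0 0 -4 0 0 0 0.4;0 0 -4 0 0 0 0.4;0.7 -4.4 0 0 0 0 0.4;0.7 -4.4 0 0 0 0 0.4;0.7 -4.4 0 0 0 0 0.4;0.7 -4.4 0 0 0 0 0.4;0.7 -4.4 0 0 0 0 0.4;0.7 -4.4 0 0 0 0 0.4;0.7 -4.4 0 0 0 0 0.4;0.7 -4.4 0 0 0 0 0.4;0.7 -4.4 0 0 0 0 0.4;0.7 -4.4 0 0 0 0 0.4;0.7 -4.4 0 0 0 0 0.4;0 0 0 0 0 0 0.4;0 0 0 0 0 0 0.4")

```text
time_s: 30.1
eef_pos: [0.3047, 0.1658, 0.3867]
eef_rot: [0.0, 0.992, 0.125, -0.0]
wrist_force: [0.0, 0.4, 0.0]
opening: 0.401
```

Run:
```python
import st
from m0 import *
c0=(.509,-.243)
Z=[(circ(*c0,.096,.06),R),(circ(*c0,.03,.042),G),(box(*pl,.03,py,-.065,.065,-.065,.065),B),(circ(.485,.001,.036,.031),R)]
for n,cr,s in(('side',(120,80,460,350),2.3),):
    c=st.ctrl.camera(n)['color'];np.save(n+'1.npy',c)
    overlay(n,c,Z,cr,s,f'pics/{n}14.png',1.4)
```

```text
t 30.1 pos [0.3047 0.1658 0.3867] xang 14.37 zax [-2.e-04 -3.e-04 -1.e+00] q [ 0.152 -0.448  1.999 -0.     1.591 -0.099] F [0.05 0.44 0.  ] T [-0.048 -0.027  0.006] op 0.401
```

View pics/side14.png

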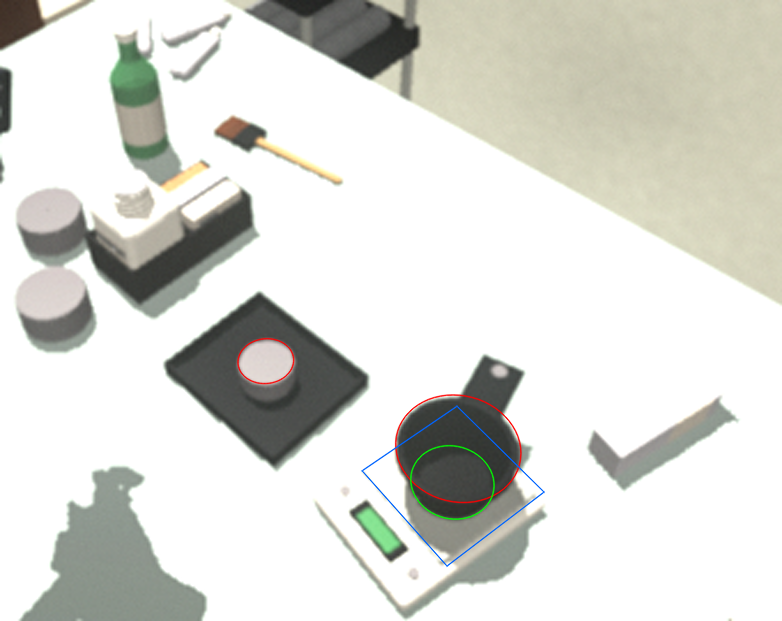

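All good: the lid is flat in the tray at about (266,362), the bowl is upright on the plate at about (455,455), and the tub is down in its well. Handing in.

```bash
python3 -c "
from bench import ctrl
print(ctrl.hand_in())"
```

```text
the job is handed in; nothing more can be done
None
```

I unscrewed the tub's lid in three twists (about 272° in all, regripping between them) and laid it top side up near the middle of the service tray. I then picked the bowl up by its rim and set it upright on the middle of the scale plate. I handed in at about 30 s of the 67 s allowed.

- **Last pictures:** both cameras show the lid and the bowl within a few millimetres of where I aimed. The side view shows the tub still down in its well, and the bottle, carton and brush look unmoved. The gripper is clear of everything.
- **Forces:** wrist readings stayed under about 20 N (18 N at most). I put the lid and the bowl down in half-millimetre steps until the force showed contact. The lid and bowl were then pressed at about 18 N and 14 N, and I eased off before opening the gripper.
- **Uncertain:** the fine edge fit of the lid and rim positions was too noisy to use. I relied on the picture overlays instead, so positions are good to about 2 mm. No check failed.

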